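# Sweep counted barrels into the counting tray's trough and shut its cover

### The arm

A 6-joint arm with a two-finger parallel gripper is mounted at the origin on a cart in front of the work surface, level with it; the furniture and walls round the work are solid. World frame = base frame: x ahead of the robot, y to its left, z up, the work surface at z = 0. Lengths are in mm, angles in rad, forces in N, time in s.
With the tool pointing down it reaches from about 325 to 900 mm from the base axis. Payload 6.1 kg.
Tool frame: the origin (TCP) lies midway between the tips of the shut fingers; the grasp point (between the pads) lies 19 mm behind it (pinch_z is the z of the grasp point in the tool frame, in mm); z points along the fingers, y is the line along which they close (so a half turn about z gives the same grasp; the last joint's range is limited). The gripper opens to 85 mm and grips with 20 to 120 N. Pads are 22 mm wide; open, the fingers measure 114 mm over their backs; the gripper's body (76 mm by 85 mm) begins 54 mm behind the grasp point. The pads swing forward as they close: fully open they stand 13 mm farther back than shut.
Start: joints at [-1.342, 0.22, 1.526, -0, 1.395, -0.126], TCP at [217.119, -586.067, 231.3] pointing down, gripper open.
Joint ranges: [-2.98, 2.98], [-0.91, 2.08], [0.09, 2.57], [-1.24, 4.39], [0.2, 2.65], [-2.68, 2.68]. Speed limits (rad/s): [2.57, 2.57, 3.01, 3.14, 3.14, 3.14].

### API

Orientations are given as a 3x3 rotation matrix whose columns are the frame's x, y, z axes.
In Python, from cell import observe, grab_frame, hand_in, pinch_z gives the robot as it stands.
- The arm moves only by the tool play_rows, never from a script. Its argument "rows" is a list of rows, each an object of numbers: "tx", "ty", "tz": the shift along the tool's x, y, z in mm; "twist": the turn about the tool's z in rad. A call has 1 to 10 rows; each row is the pose to reach, as a shift and turn from the pose commanded when the call began, along the tool's axes at that moment; what a row does not reach only later rows make up. A row lasts 1/10 s, in which the tool goes at most 50 mm and 8.59 degrees, less where a joint would pass 70% of its speed; a pose out of reach is approached as far as the arm can. A call with a gripper value outside its range is refused whole. "hand" is the opening, from -1 (shut) to 1 (fully open), set as the call begins (left out, the last holds). The fingers move at their own pace and stop on an object; the grip force is fixed at half the most. Time passes only in rows, so rows that repeat a pose let the fingers close. It gives the time, the measured TCP pose, the force, the opening and the grip force at its end, in the units of the state.
- observe(): the state, without advancing time (a new reading comes with each control period).
- grab_frame(name): name is "scene" or "top" or "wrist"; returns a dict with "pixels" (384x512x3 uint8, red, green, blue), "fx", "fy", "cx", "cy" (pixels), "rvec" (rotation vector, rad) and "tvec" (3), from world to camera coordinates, as OpenCV has them; the wrist camera has in their place "tool_from_camera" (4x4, takes a point from camera to tool coordinates, whose origin is the TCP and whose axes are the flange's). Camera axes: x right, y down, z forward; pixel columns grow to the right and rows downward; lengths in mm; the calibration is good to about 2 mm. A picture is of the moment at which its call begins: read the wrist's pose just before it. There is no depth.
- hand_in(): hands the job in; it is judged then, once.
The state is a dict: "t": time; "qpos": joint angles; "joint_vel": joint speeds; "effort": joint torques, N m; "tool_pos": TCP position; "tcp_rot": TCP orientation; "ft_force": force on the tool from outside, world axes, zero at the start; "ft_torque": the same for the moment, N m; "grip_width": opening from 0.0 (shut) to 1.0 (fully open); "finger_force": force on a finger pad.
Only numpy, scipy, OpenCV 4.12 (cv2) and the standard library are available. Lean on these libraries where they do the work, as an engineer would, in place of code of your own. Each camera call takes 0.05 s, during which the arm holds its last target. There are 200 camera calls.

### The job

Three brass clock barrels and one dark steel one lie on the platform of the white counting tray. With the fingertips, sweep the three brass barrels across the platform into the trough along its open side, without picking any of them up and leaving the steel one where it lies; then push the trough's hinged blue cover over and down until it is fully shut, so that nothing spills when the trough is poured out. Do not disturb the jar, the parts box or the tweezers beside the tray.

Things in the scene. Friction and masses are not known exactly. Their poses are not given: they have to be found in the camera images.
- tray: white counting tray, 208 mm along its x, 182 mm along its y, firm on rubber feet (does not slide). Origin at the centre of its underside on the bench; z up. Flat platform: y -43 to +87 mm, x -100 to +100 mm, top at z = 28 mm. Rims 4 mm thick, up to z = 36 mm, border it at y = +87, x = -100 and x = +100 mm. At y = -43 mm it drops off into the trough
- platform_edge (a point): middle of the platform's open edge above the trough (tray x = 0, y = -43, z = 28 mm). Barrels start between tray x = -75 and +75 mm, 20 to 80 mm from this edge, at least 35 mm apart in x, centre to centre, so each has a clear straight way along the tray's -y into the trough
- trough (a point): middle of the trough's floor. The trough runs along the tray's x (-100 to +100 mm), y from -87 to -43 mm, floor at z = 5 mm (23 mm below the platform), outer wall 4 mm thick up to z = 25 mm; low pouring spout at the tray's -x end (wall up to z = 18 mm)
- cover (a joint): angle of the blue trough cover about its hinge along the tray's x: 0 = shut, level over the trough, flush with the platform; 1.57 = upright; 2.0 = open stop, leaning outwards (tray -y). Starts open, 1.6 to 1.95. Friction hinge (0.015 N m, under 0.5 N at the free edge): the cover stays where it is left and must be pushed all the way
- cover_hinge (a point): middle of the cover's hinge line, on top of the trough's outer wall (tray x = 0, y = -89, z = 28 mm)
- cover_edge (a point): middle of the cover's free edge, 44.5 mm from the hinge line. The cover is 194 mm long along the tray's x and 2.5 mm thick, with a low rib 50 mm long at the middle of the free edge, on its outer (upper when shut) face
- brass_1: brass clock spring barrel: a round drum, toothed rim 20.5 mm across at the bottom (2.5 mm high), drum 17 mm above it, 9 mm tall over all, 15 g; origin at its middle, 4.5 mm above its underside; starts flat on the tray's platform
- brass_2: brass clock spring barrel: a round drum, toothed rim 20.5 mm across at the bottom (2.5 mm high), drum 17 mm above it, 9 mm tall over all, 15 g; origin at its middle, 4.5 mm above its underside; starts flat on the tray's platform
- brass_3: brass clock spring barrel: a round drum, toothed rim 20.5 mm across at the bottom (2.5 mm high), drum 17 mm above it, 9 mm tall over all, 15 g; origin at its middle, 4.5 mm above its underside; starts flat on the tray's platform
- steel_barrel: dark steel clock spring barrel: a round drum, toothed rim 20.5 mm across at the bottom (2.5 mm high), drum 17 mm above it, 9 mm tall over all, 15 g; origin at its middle, 4.5 mm above its underside; starts flat on the tray's platform; stays there
- parts_jar: small glass jar with a black lid, 45 mm across, 56 mm tall, behind the tray (its +x side); origin at the centre of its underside
- part_box: closed grey parts box, 37 x 45 x 20 mm, in front of the tray (its -x side) by the spout; origin at the centre of its underside
- tweezers: steel tweezers, 125 x 12 x 8 mm, lying left of the tray (its +y side), long axis its own y; origin at the centre of the underside. Farther left, off the work, a big magnifier lamp hangs over the bench round world x = 0.6, y = 0.4 m: do not swing the arm through it

How it is judged:
By the outcome, as a careful person would: the job done as asked, in the order asked, and still so for the second after the job is handed in, with the robot touching nothing.
It also fails if it takes over 54 s, if anything falls off the work surface, if the arm or the gripper's body presses on something with over 40 N, if the wrist force passes 120 N, or if a joint passes its speed limit or range.

## Working session

There is one attempt and no reset: what is moved stays moved. The work goes in short steps, Python scripts to look and compute and a tool call to move; the robot and the scene stay as the last step left them, time stands still between calls to the robot, and variables do not carry over. Pictures are saved under pics/ and viewed, at most 10 in all, crops included, and the job is handed in when it is done.

Besides the shell and the picture viewer there is one more tool, called after "Emit:" by a JSON object that holds its "name" and its "arguments". play_rows: Moves the arm, as the interface text tells. Its arguments: {"type":"object","properties":{"rows":{"type":"array"},"hand":{"type":"number"}},"required":["rows"]}

```bash
mkdir -p pics; cat > h.py <<'E'
import numpy as np, cv2
from cell import observe, grab_frame, hand_in, pinch_z
def save(n,f): cv2.imwrite(f'pics/{f}.png',cv2.cvtColor(n['pixels'],cv2.COLOR_RGB2BGR))
E
python3 - <<'E'
from h import *
import pickle
s=observe();print(s['t'],s['tool_pos'],np.round(s['tcp_rot'],3),pinch_z)
for n in('top','scene'):
    f=grab_frame(n);save(f,n);pickle.dump(f,open(n+'.pkl','wb'));print({k:v for k,v in f.items() if k!='pixels'})
a=cv2.imread('pics/top.png')
E
```

```text
0.0 [ 216.98807138 -585.45764132  230.17778826] [[ 0.938  0.347 -0.   ]
 [ 0.347 -0.938  0.002]
 [ 0.    -0.002 -1.   ]] -18.700000000000003
{'fx': 445.0094008522196, 'fy': 445.0094008522196, 'cx': 247.42902420435763, 'cy': 192.21564595912724, 'rvec': array([ 2.23587287, -2.17099294,  0.01027665]), 'tvec': array([  7.84981765, 526.34585375, 895.06975302])}
{'fx': 366.0998141291099, 'fy': 366.0998141291099, 'cx': 253.53061628463078, 'cy': 189.08234689736886, 'rvec': array([ 1.9510155 , -0.98024058,  0.55534943]), 'tvec': array([-302.17811612,  265.78702305,  496.25721508])}
```

View pics/top.png

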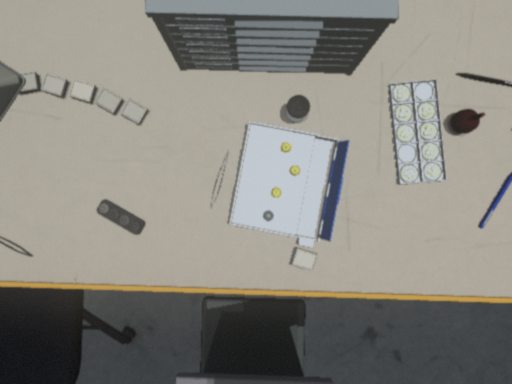

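View pics/scene.png

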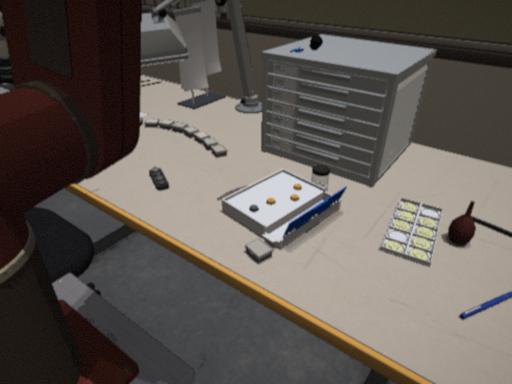

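The top view shows the tray at about (285,180), with brass at (286,147), (295,170) and (276,192), steel at (268,215), and the open blue cover on the right at x≈337. I'll zoom in for accurate pixels.

```bash
python3 - <<'E'
import cv2
a=cv2.imread('pics/top.png')[85:275,205:365]
cv2.imwrite('pics/z.png',cv2.resize(a[20:170],None,fx=4,fy=4,interpolation=cv2.INTER_CUBIC))
E
```

```text
(no output)
```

View pics/z.png

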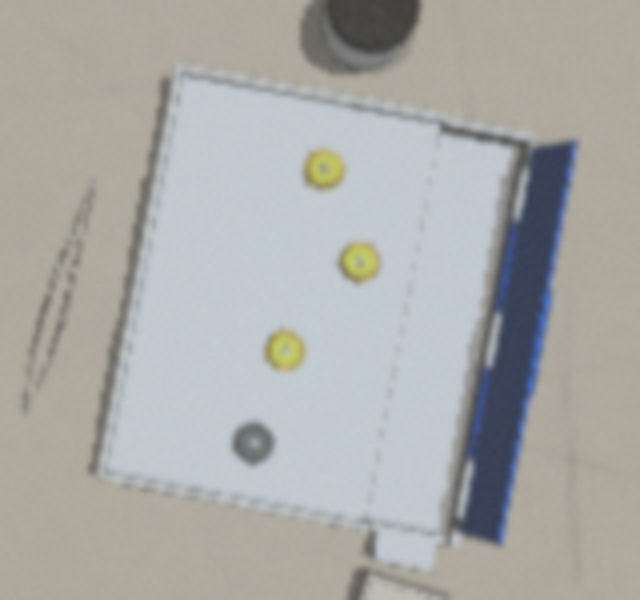

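```bash
cat >> h.py <<'E'
def px_at_z(f,u,v,z):
    R=cv2.Rodrigues(np.array(f['rvec']))[0];C=-R.T@f['tvec']
    d=R.T@np.array([(u-f['cx'])/f['fx'],(v-f['cy'])/f['fy'],1]);return C+d*(z-C[2])/d[2]
E
python3 - <<'E'
from h import *
import pickle,json
from scipy.optimize import least_squares
f=pickle.load(open('top.pkl','rb'))
P=lambda x,y,z:px_at_z(f,205+(x+.5)/4-.5,105+(y+.5)/4-.5,z)[:2]
M=[(177,68,36,104,91),(95,474,36,-104,91),(440,128,28,100,-43),(370,522,28,-100,-43)]
W=np.array([P(*m[:3]) for m in M]);T=np.array([m[3:] for m in M],float)
rot=lambda a:np.array([[np.cos(a),-np.sin(a)],[np.sin(a),np.cos(a)]])
r=least_squares(lambda p:(T@rot(p[2]).T+p[:2]-W).ravel(),[500,-50,0])
p=r.x;print(p,r.fun.reshape(-1,2).round(1));json.dump(list(p),open('tray.json','w'))
for n,x,y in[('b1',324,169),('b2',360,261),('b3',285,351),('st',253,443)]:
    w=P(x,y,36);print(n,w.round(1),((w-p[:2])@rot(p[2])).round(1))
for x,y in[(576,141),(502,543)]:
  for z in(68,71):print('cov',((P(x,y,z)-p[:2])@rot(p[2])).round(1))
print('jar',((P(372,8,56)-p[:2])@rot(p[2])).round(1))
print('base',observe()['qpos'])
E
```

```text
[ 5.48805310e+02 -4.89757880e+01 -1.61362724e-01] [[ 2.1 -0.1]
 [-2.9 -0.8]
 [ 1.4 -1. ]
 [-0.6  1.9]]
b1 [616.3 -49.3] [66.6 10.6]
b2 [571.6 -68.1] [ 25.6 -15.2]
b3 [526.5 -32.7] [-24.6  12.5]
st [481.1 -18.3] [-71.7  19.4]
cov [  97.6 -101.9]
cov [  97.  -101.4]
cov [ -94.8 -102.9]
cov [ -94.7 -102.3]
jar [144.2   3.5]
base [-1.34205017e+00  2.21166620e-01  1.52751300e+00  2.19603898e-05
  1.39469024e+00 -1.26093272e-01]
```

```bash
cat >> h.py <<'E'
import json
px,py,pa=json.load(open('tray.json')); RT=cv2.Rodrigues(np.array([0,0,pa]))[0]
def where():
    s=observe();t=RT.T@(s['tool_pos']-[px,py,0]);A=RT.T@s['tcp_rot']
    print('t',s['t'],'tray',t.round(1),'toolx ang',np.arctan2(A[1,0],A[0,0]).round(3),'F',np.round(s['ft_force'],1),'w',round(s['grip_width'],2));return s
def delta(x,y,z):
    s=observe();print('delta tool',(s['tcp_rot'].T@(RT@[x,y,z]+[px,py,0]-s['tool_pos'])).round(1))
E
python3 -c "
from h import *
where();delta(66.6,42,230)"
```

```text
t 0.1 tray [-241.3 -582.9  230.3] toolx ang 0.516 F [-0.4 -0.1  0.5] w 1.0
delta tool [ 576.2 -391.5    1.1]
```

Emit:
{"name": "play_rows", "arguments": {"rows": [{"tx": 38, "ty": -26, "tz": 0, "twist": -0.1}, {"tx": 76, "ty": -52, "tz": 0, "twist": -0.2}, {"tx": 114, "ty": -78, "tz": 0, "twist": -0.3}, {"tx": 152, "ty": -104, "tz": 0, "twist": -0.4}, {"tx": 190, "ty": -130, "tz": 0, "twist": -0.5}, {"tx": 228, "ty": -156, "tz": 0, "twist": -0.6}, {"tx": 266, "ty": -182, "tz": 0, "twist": -0.7}, {"tx": 304, "ty": -208, "tz": 0, "twist": -0.8}, {"tx": 342, "ty": -234, "tz": 0, "twist": -0.9}, {"tx": 380, "ty": -258, "tz": 0, "twist": -1.0}], "hand": -0.76}}

```text
t: 1.1
tool_pos: [484.4, -210.1, 231.0]
tcp_rot: [[0.21, 0.978, -0.0], [0.978, -0.21, 0.0], [0.0, -0.0, -1.0]]
ft_force: [1.2, -1.0, 0.0]
grip_width: 0.119
finger_force: 0.0
```

```bash
python3 -c "
from h import *
where();delta(66.6,42,90)"
```

```text
t 1.1 tray [ -37.7 -169.4  231. ] toolx ang 1.52 F [ 1.2 -1.   0. ] w 0.12
delta tool [216.4  93.6 141. ]
```

Emit:
{"name": "play_rows", "arguments": {"rows": [{"tx": 36, "ty": 16, "tz": 10, "twist": -0.02}, {"tx": 72, "ty": 31, "tz": 25, "twist": -0.04}, {"tx": 108, "ty": 47, "tz": 45, "twist": -0.051}, {"tx": 144, "ty": 62, "tz": 70, "twist": -0.051}, {"tx": 180, "ty": 78, "tz": 95, "twist": -0.051}, {"tx": 205, "ty": 89, "tz": 115, "twist": -0.051}, {"tx": 216, "ty": 94, "tz": 130, "twist": -0.051}, {"tx": 216, "ty": 94, "tz": 141, "twist": -0.051}, {"tx": 216, "ty": 94, "tz": 141, "twist": -0.051}, {"tx": 216, "ty": 94, "tz": 141, "twist": -0.051}]}}

```text
t: 2.1
tool_pos: [621.5, -22.1, 90.4]
tcp_rot: [[0.165, 0.986, -0.0], [0.986, -0.165, -0.0], [-0.0, -0.0, -1.0]]
ft_force: [0.0, -0.5, 0.2]
grip_width: 0.121
finger_force: 0.0
```

```bash
python3 - <<'E'
from h import *
s=where();delta(66.6,42,31.5)
f=grab_frame('wrist');save(f,'w1');f.pop('pixels');print(f)
# project expected positions
M=np.linalg.inv(f['tool_from_camera'])
for n,x,y in[('b1',66.6,10.6),('b2',25.6,-15.2),('b3',-24.6,12.5),('st',-71.7,19.4),('e+',100,-43),('e-',-100,-43)]:
    w=RT@[x,y,28 if n[0]=='e' else 36]+[px,py,0];t=s['tcp_rot'].T@(w-s['tool_pos']);c=M[:3,:3]@t+M[:3,3]
    print(n,(f['fx']*c[0]/c[2]+f['cx']).round(),(f['fy']*c[1]/c[2]+f['cy']).round())
E
```

```text
t 2.1 tray [67.5 38.2 90.4] toolx ang 1.566 F [ 0.  -0.5  0.2] w 0.12
delta tool [ 3.8 -0.8 58.9]
{'fx': 285.6866898598581, 'fy': 285.6866898598581, 'cx': 250.1190339887509, 'cy': 194.99638986521413, 'tool_from_camera': array([[ 2.15698295e-04, -9.52276087e-01, -3.05237954e-01,
         7.79444279e+01],
       [ 9.99999677e-01, -3.07768157e-05,  8.02672957e-04,
         1.75199199e+00],
       [-7.73760514e-04, -3.05238028e-01,  9.52275773e-01,
        -1.42899889e+02],
       [ 0.00000000e+00,  0.00000000e+00,  0.00000000e+00,
         1.00000000e+00]])}
b1 247.0 247.0
b2 196.0 276.0
b3 128.0 245.0
st 65.0 238.0
e+ 286.0 299.0
e- 52.0 300.0
```

View pics/w1.png

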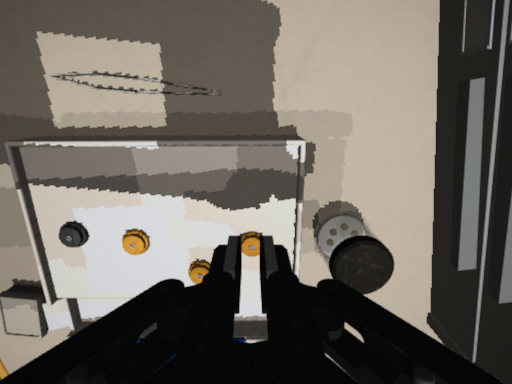

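Barrels show at (252,243), (200,272) and (135,242), with steel at (73,235). That puts them about 2 mm further along +x and +y than predicted. The fingers line up with brass 1, so I'll lower behind it and sweep.

Emit:
{"name": "play_rows", "arguments": {"rows": [{"tx": 6, "ty": 1, "tz": 20}, {"tx": 6, "ty": 1, "tz": 40}, {"tx": 6, "ty": 1, "tz": 53}, {"tx": 6, "ty": 1, "tz": 58.5}, {"tx": 6, "ty": 1, "tz": 58.5}, {"tx": 0, "ty": 1, "tz": 58.5}, {"tx": -6, "ty": 1, "tz": 58.5}, {"tx": -12, "ty": 1, "tz": 58.5}, {"tx": -18, "ty": 1, "tz": 58.5}, {"tx": -24, "ty": 1, "tz": 58.5}]}}

```text
validation failed for argument at $.ro...
```

```bash
python3 -c "
from h import *
where();delta(68.5,-42,31.5)"
```

```text
t 2.15 tray [68.  38.1 91.2] toolx ang 1.566 F [-0.1 -0.2  0.4] w 0.12
delta tool [-80.1   0.8  59.7]
```

The call was refused and nothing moved. The rows had no "twist" key, so I'll include it.

Emit:
{"name": "play_rows", "arguments": {"rows": [{"tx": 6, "ty": 1, "tz": 20, "twist": 0}, {"tx": 6, "ty": 1, "tz": 40, "twist": 0}, {"tx": 6, "ty": 1, "tz": 53, "twist": 0}, {"tx": 6, "ty": 1, "tz": 59, "twist": 0}, {"tx": 6, "ty": 1, "tz": 59, "twist": 0}, {"tx": 0, "ty": 1, "tz": 59, "twist": 0}, {"tx": -6, "ty": 1, "tz": 59, "twist": 0}, {"tx": -12, "ty": 1, "tz": 59, "twist": 0}, {"tx": -18, "ty": 1, "tz": 59, "twist": 0}, {"tx": -24, "ty": 1, "tz": 59, "twist": 0}], "hand": -0.76}}

```text
t: 3.15
tool_pos: [619.1, -45.8, 31.7]
tcp_rot: [[0.164, 0.986, 0.001], [0.986, -0.164, -0.0], [0.0, 0.001, -1.0]]
ft_force: [-1.1, 0.9, -0.2]
grip_width: 0.12
finger_force: 0.1
```

```bash
python3 -c "
from h import *
where();delta(68.5,-42,31.5)"
```

```text
t 3.15 tray [68.9 14.4 31.7] toolx ang 1.567 F [-1.1  0.9 -0.2] w 0.12
delta tool [-56.4  -0.1   0.2]
```

Emit:
{"name": "play_rows", "arguments": {"rows": [{"tx": -6, "ty": 0, "tz": 0, "twist": 0}, {"tx": -12, "ty": 0, "tz": 0, "twist": 0}, {"tx": -18, "ty": 0, "tz": 0, "twist": 0}, {"tx": -24, "ty": 0, "tz": 0, "twist": 0}, {"tx": -30, "ty": 0, "tz": 0, "twist": 0}, {"tx": -36, "ty": 0, "tz": 0, "twist": 0}, {"tx": -42, "ty": 0, "tz": 0, "twist": 0}, {"tx": -48, "ty": 0, "tz": 0, "twist": 0}, {"tx": -54, "ty": 0, "tz": 0, "twist": 0}, {"tx": -57, "ty": 0, "tz": 0, "twist": 0}], "hand": -0.76}}

```text
t: 4.15
tool_pos: [609.5, -102.1, 31.3]
tcp_rot: [[0.165, 0.986, -0.0], [0.986, -0.165, -0.0], [-0.0, 0.0, -1.0]]
ft_force: [-0.4, 1.0, 0.4]
grip_width: 0.119
finger_force: 0.0
```

Emit:
{"name": "play_rows", "arguments": {"rows": [{"tx": 0, "ty": 0, "tz": 0, "twist": 0}, {"tx": 0, "ty": 0, "tz": -20, "twist": 0}, {"tx": 0, "ty": -10, "tz": -40, "twist": 0}, {"tx": 20, "ty": -25, "tz": -50, "twist": 0}, {"tx": 45, "ty": -41, "tz": -50, "twist": 0}, {"tx": 60, "ty": -41, "tz": -50, "twist": 0}, {"tx": 60, "ty": -41, "tz": -50, "twist": 0}], "hand": -0.76}}

```text
t: 4.85
tool_pos: [579.3, -33.6, 81.3]
tcp_rot: [[0.162, 0.987, 0.0], [0.987, -0.162, 0.0], [0.0, 0.0, -1.0]]
ft_force: [0.4, -1.0, -1.2]
grip_width: 0.12
finger_force: 0.0
```

```bash
python3 - <<'E'
from h import *
where();delta(27.5,22,31.5)
f=grab_frame('top');w=grab_frame('wrist')
a=f['pixels'][85:235,205:365];a=cv2.resize(a,None,fx=2.56,fy=2.56,interpolation=cv2.INTER_CUBIC)
b=w['pixels'];a=a[:384];b=b[:a.shape[0],:390]
cv2.imwrite('pics/c2.png',cv2.cvtColor(np.hstack([a,b]),cv2.COLOR_RGB2BGR));print(a.shape)
E
```

```text
t 4.85 tray [27.6 20.1 81.3] toolx ang 1.57 F [ 0.4 -1.  -1.2] w 0.12
delta tool [ 1.9 -0.2 49.8]
(384, 410, 3)
```

View pics/c2.png

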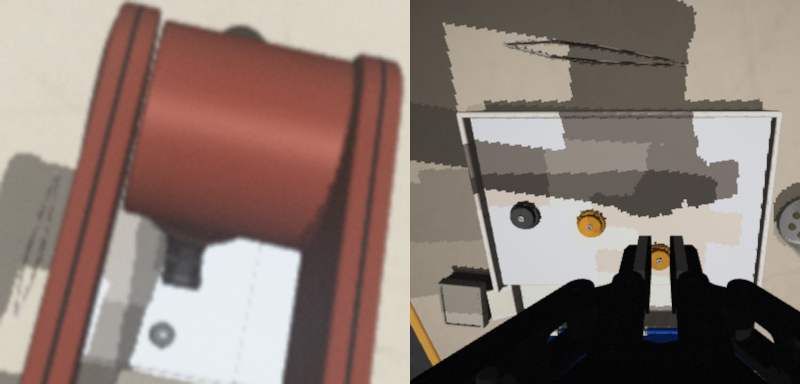

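Brass 1 is off the platform, and brass 2 at (660,258) is centred in front of the fingers. I'll sweep it the same way.

Emit:
{"name": "play_rows", "arguments": {"rows": [{"tx": 2, "ty": 0, "tz": 20, "twist": 0}, {"tx": 2, "ty": 0, "tz": 38, "twist": 0}, {"tx": 2, "ty": 0, "tz": 47, "twist": 0}, {"tx": 2, "ty": 0, "tz": 50, "twist": 0}, {"tx": 0, "ty": 0, "tz": 50, "twist": 0}, {"tx": -5, "ty": 0, "tz": 50, "twist": 0}, {"tx": -10, "ty": 0, "tz": 50, "twist": 0}, {"tx": -16, "ty": 0, "tz": 50, "twist": 0}, {"tx": -22, "ty": 0, "tz": 50, "twist": 0}, {"tx": -28, "ty": 0, "tz": 50, "twist": 0}], "hand": -0.76}}

```text
t: 5.95
tool_pos: [574.5, -63.8, 31.7]
tcp_rot: [[0.164, 0.986, 0.001], [0.986, -0.164, -0.0], [-0.0, 0.001, -1.0]]
ft_force: [-0.1, 1.2, -0.3]
grip_width: 0.124
finger_force: 0.1
```

Emit:
{"name": "play_rows", "arguments": {"rows": [{"tx": -6, "ty": 0, "tz": 0, "twist": 0}, {"tx": -12, "ty": 0, "tz": 0, "twist": 0}, {"tx": -18, "ty": 0, "tz": 0, "twist": 0}, {"tx": -24, "ty": 0, "tz": 0, "twist": 0}, {"tx": -30, "ty": 0, "tz": 0, "twist": 0}, {"tx": -34, "ty": 0, "tz": 0, "twist": 0}, {"tx": -34, "ty": 0, "tz": 0, "twist": 0}], "hand": -0.76}}

```text
t: 6.65
tool_pos: [568.8, -97.2, 31.3]
tcp_rot: [[0.165, 0.986, -0.0], [0.986, -0.165, -0.0], [-0.0, -0.0, -1.0]]
ft_force: [-0.4, 0.9, 0.2]
grip_width: 0.117
finger_force: 0.0
```

Emit:
{"name": "play_rows", "arguments": {"rows": [{"tx": 0, "ty": 0, "tz": -20, "twist": 0}, {"tx": 0, "ty": -10, "tz": -40, "twist": 0}, {"tx": 25, "ty": -30, "tz": -50, "twist": 0}, {"tx": 55, "ty": -49, "tz": -50, "twist": 0}, {"tx": 85, "ty": -49, "tz": -50, "twist": 0}, {"tx": 88, "ty": -49, "tz": -50, "twist": 0}, {"tx": 88, "ty": -49, "tz": -50, "twist": 0}], "hand": -0.76}}

```text
t: 7.35
tool_pos: [535.1, -1.0, 81.5]
tcp_rot: [[0.162, 0.987, 0.0], [0.987, -0.162, -0.0], [-0.0, 0.0, -1.0]]
ft_force: [0.0, -0.2, 0.2]
grip_width: 0.12
finger_force: 0.0
```

```bash
python3 - <<'E'
from h import *
where();delta(-21.5,46,31.5)
w=grab_frame('wrist');save(w,'w3')
E
```

```text
t 7.35 tray [-21.2  45.1  81.5] toolx ang 1.569 F [ 0.  -0.2  0.2] w 0.12
delta tool [ 0.9 -0.3 50. ]
```

View pics/w3.png

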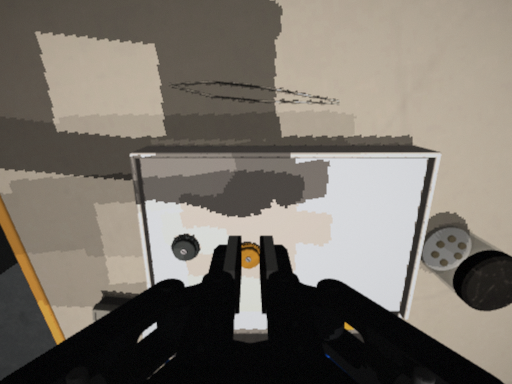

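Brass 3 at (249,256) is centred ahead of the fingers. Steel at (185,247) is clear of them. A brass barrel shows in the trough at (348,326). Now the third sweep.

Emit:
{"name": "play_rows", "arguments": {"rows": [{"tx": 1, "ty": 0, "tz": 20, "twist": 0}, {"tx": 1, "ty": 0, "tz": 38, "twist": 0}, {"tx": 1, "ty": 0, "tz": 47, "twist": 0}, {"tx": 1, "ty": 0, "tz": 50, "twist": 0}, {"tx": 0, "ty": 0, "tz": 50, "twist": 0}, {"tx": -6, "ty": 0, "tz": 50, "twist": 0}, {"tx": -12, "ty": 0, "tz": 50, "twist": 0}, {"tx": -18, "ty": 0, "tz": 50, "twist": 0}, {"tx": -24, "ty": 0, "tz": 50, "twist": 0}, {"tx": -30, "ty": 0, "tz": 50, "twist": 0}], "hand": -0.76}}

```text
t: 8.4
tool_pos: [530.1, -32.0, 31.6]
tcp_rot: [[0.164, 0.986, 0.0], [0.986, -0.164, -0.0], [0.0, 0.0, -1.0]]
ft_force: [0.5, 0.8, -0.2]
grip_width: 0.118
finger_force: 0.1
```

Emit:
{"name": "play_rows", "arguments": {"rows": [{"tx": -6, "ty": 0, "tz": 0, "twist": 0}, {"tx": -12, "ty": 0, "tz": 0, "twist": 0}, {"tx": -18, "ty": 0, "tz": 0, "twist": 0}, {"tx": -24, "ty": 0, "tz": 0, "twist": 0}, {"tx": -30, "ty": 0, "tz": 0, "twist": 0}, {"tx": -36, "ty": 0, "tz": 0, "twist": 0}, {"tx": -42, "ty": 0, "tz": 0, "twist": 0}, {"tx": -48, "ty": 0, "tz": 0, "twist": 0}, {"tx": -54, "ty": 0, "tz": 0, "twist": 0}, {"tx": -57, "ty": 0, "tz": 0, "twist": 0}], "hand": -0.76}}

```text
t: 9.4
tool_pos: [520.6, -88.2, 31.3]
tcp_rot: [[0.165, 0.986, -0.0], [0.986, -0.165, -0.0], [-0.0, -0.0, -1.0]]
ft_force: [0.2, -0.1, 0.1]
grip_width: 0.119
finger_force: 0.0
```

Emit:
{"name": "play_rows", "arguments": {"rows": [{"tx": 0, "ty": 0, "tz": -25, "twist": 0}, {"tx": 0, "ty": 0, "tz": -55, "twist": 0}, {"tx": 0, "ty": 10, "tz": -90, "twist": 0}, {"tx": 25, "ty": 25, "tz": -110, "twist": 0}, {"tx": 60, "ty": 25, "tz": -110, "twist": 0}, {"tx": 95, "ty": 25, "tz": -110, "twist": 0}, {"tx": 110, "ty": 25, "tz": -110, "twist": 0}, {"tx": 110, "ty": 25, "tz": -110, "twist": 0}], "hand": -1}}

```text
t: 10.2
tool_pos: [563.3, 18.5, 141.1]
tcp_rot: [[0.161, 0.987, -0.0], [0.987, -0.161, 0.0], [0.0, -0.0, -1.0]]
ft_force: [0.3, -0.6, -0.1]
grip_width: -0.002
finger_force: 0.0
```

```bash
python3 - <<'E'
from h import *
where()
w=grab_frame('wrist');s=grab_frame('scene')
a=cv2.resize(s['pixels'][150:270,200:360],None,fx=2.4,fy=2.4,interpolation=cv2.INTER_CUBIC)
b=w['pixels'][:,100:]; a=np.vstack([a,np.zeros((384-a.shape[0],a.shape[1],3),np.uint8)])
cv2.imwrite('pics/c4.png',cv2.cvtColor(np.hstack([a,b]),cv2.COLOR_RGB2BGR))
E
```

```text
t 10.2 tray [  3.5  69.  141.1] toolx ang 1.57 F [ 0.3 -0.6 -0.1] w -0.0
```

View pics/c4.png

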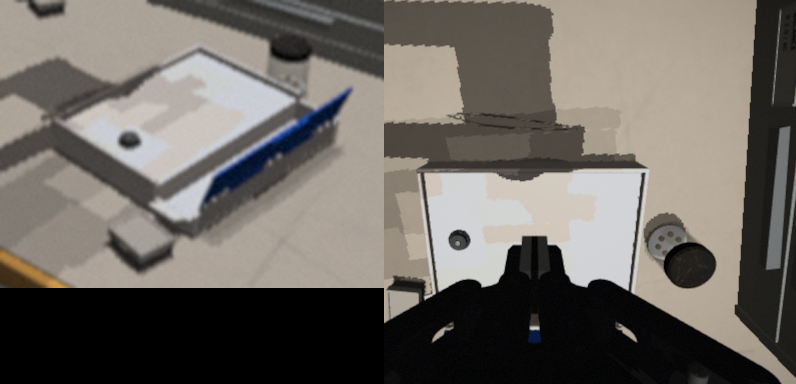

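Only the steel barrel at (459,240) is left on the platform, and it hasn't moved. Next I'll cross over to the outer side of the cover and check the trough from there.

Emit:
{"name": "play_rows", "arguments": {"rows": [{"tx": -30, "ty": 10, "tz": 0, "twist": 0}, {"tx": -65, "ty": 20, "tz": 0, "twist": 0}, {"tx": -100, "ty": 35, "tz": 0, "twist": 0}, {"tx": -135, "ty": 42, "tz": 0, "twist": 0}, {"tx": -170, "ty": 42, "tz": 0, "twist": 0}, {"tx": -200, "ty": 42, "tz": 0, "twist": 0}, {"tx": -214, "ty": 42, "tz": 0, "twist": 0}, {"tx": -214, "ty": 42, "tz": 0, "twist": 0}], "hand": -1}}

```text
t: 11.1
tool_pos: [568.8, -203.7, 141.1]
tcp_rot: [[0.168, 0.986, -0.0], [0.986, -0.168, -0.0], [-0.0, -0.0, -1.0]]
ft_force: [0.9, 0.6, 0.1]
grip_width: -0.002
finger_force: 0.0
```

```bash
python3 - <<'E'
from h import *
where()
w=grab_frame('wrist');f=grab_frame('top')
a=cv2.resize(f['pixels'][100:250,215:365],None,fx=1.92,fy=1.92,interpolation=cv2.INTER_CUBIC)
b=w['pixels']; a=np.vstack([a,np.zeros((384-a.shape[0],a.shape[1],3),np.uint8)])
cv2.imwrite('pics/c5.png',cv2.cvtColor(np.hstack([a,b]),cv2.COLOR_RGB2BGR))
E
```

```text
t 11.1 tray [  44.6 -149.5  141.1] toolx ang 1.563 F [0.9 0.6 0.1] w -0.0
```

View pics/c5.png

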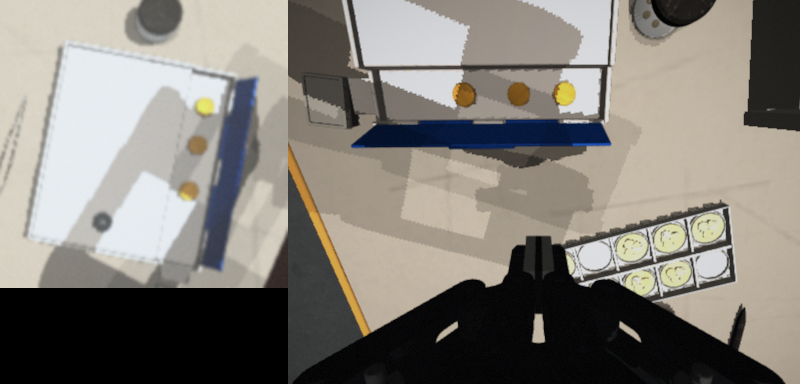

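All three brass barrels lie flat in the trough at about (464,95), (518,94) and (565,94). The cover is open and clear. I'll lower outside it and push it over.

Emit:
{"name": "play_rows", "arguments": {"rows": [{"tx": 0, "ty": 0, "tz": 30, "twist": 0}, {"tx": 5, "ty": 0, "tz": 60, "twist": 0}, {"tx": 15, "ty": 0, "tz": 78, "twist": 0}, {"tx": 22, "ty": 0, "tz": 78, "twist": 0}, {"tx": 28, "ty": 0, "tz": 78, "twist": 0}, {"tx": 33, "ty": 0, "tz": 78, "twist": 0}, {"tx": 38, "ty": 0, "tz": 78, "twist": 0}, {"tx": 43, "ty": 0, "tz": 78, "twist": 0}, {"tx": 47, "ty": 0, "tz": 78, "twist": 0}, {"tx": 50, "ty": 0, "tz": 78, "twist": 0}], "hand": -1}}

```text
t: 12.2
tool_pos: [578.1, -151.7, 63.7]
tcp_rot: [[0.164, 0.986, 0.001], [0.986, -0.164, -0.0], [-0.0, 0.001, -1.0]]
ft_force: [-0.3, -0.8, 0.6]
grip_width: 0.0
finger_force: 0.2
```

```bash
python3 - <<'E'
from h import *
where();delta(45,-65,28)
E
```

```text
t 12.2 tray [ 45.4 -96.6  63.7] toolx ang 1.567 F [-0.3 -0.8  0.6] w 0.0
delta tool [31.6 -0.6 35.7]
```

Emit:
{"name": "play_rows", "arguments": {"rows": [{"tx": 5, "ty": 0, "tz": 1, "twist": 0}, {"tx": 9, "ty": 0, "tz": 3, "twist": 0}, {"tx": 13, "ty": 0, "tz": 5, "twist": 0}, {"tx": 17, "ty": 0, "tz": 7, "twist": 0}, {"tx": 20, "ty": 0, "tz": 10, "twist": 0}, {"tx": 23, "ty": 0, "tz": 13, "twist": 0}, {"tx": 26, "ty": 0, "tz": 17, "twist": 0}, {"tx": 28, "ty": 0, "tz": 20, "twist": 0}, {"tx": 29, "ty": 0, "tz": 23, "twist": 0}, {"tx": 30, "ty": 0, "tz": 27, "twist": 0}], "hand": -1}}

```text
t: 13.2
tool_pos: [582.9, -122.2, 36.1]
tcp_rot: [[0.164, 0.986, 0.0], [0.986, -0.164, 0.0], [0.0, 0.0, -1.0]]
ft_force: [-0.6, 0.8, 0.6]
grip_width: -0.002
finger_force: 0.2
```

Emit:
{"name": "play_rows", "arguments": {"rows": [{"tx": 1, "ty": 0, "tz": 3, "twist": 0}, {"tx": 1, "ty": 0, "tz": 6, "twist": 0}, {"tx": 2, "ty": 0, "tz": 8, "twist": 0}, {"tx": 2, "ty": 0, "tz": 9, "twist": 0}, {"tx": 2, "ty": 0, "tz": 9, "twist": 0}], "hand": -1}}

```text
t: 13.7
tool_pos: [583.0, -121.1, 29.1]
tcp_rot: [[0.164, 0.986, -0.001], [0.986, -0.164, -0.001], [-0.001, -0.001, -1.0]]
ft_force: [-7.8, -1.1, 13.2]
grip_width: 0.004
finger_force: 6.8
```

```bash
python3 - <<'E'
from h import *
where()
E
```

```text
t 13.7 tray [ 45.4 -65.7  29.1] toolx ang 1.567 F [-7.8 -1.1 13.2] w 0.0
```

Contact is firm at z≈29 with 13 N, so the cover is at its stop. I'll press 1 mm more, lift off and look.

Emit:
{"name": "play_rows", "arguments": {"rows": [{"tx": 0, "ty": 0, "tz": 1, "twist": 0}, {"tx": 0, "ty": 0, "tz": 1, "twist": 0}], "hand": -1}}

```text
t: 13.9
tool_pos: [583.1, -121.1, 28.9]
tcp_rot: [[0.164, 0.986, -0.001], [0.986, -0.164, -0.001], [-0.001, -0.001, -1.0]]
ft_force: [-10.6, -0.6, 19.4]
grip_width: 0.002
finger_force: 9.8
```

Emit:
{"name": "play_rows", "arguments": {"rows": [{"tx": 0, "ty": 0, "tz": -10, "twist": 0}, {"tx": 0, "ty": 0, "tz": -40, "twist": 0}, {"tx": -25, "ty": -10, "tz": -80, "twist": 0}, {"tx": -60, "ty": -20, "tz": -110, "twist": 0}, {"tx": -95, "ty": -30, "tz": -120, "twist": 0}, {"tx": -100, "ty": -30, "tz": -120, "twist": 0}, {"tx": -100, "ty": -30, "tz": -120, "twist": 0}], "hand": -1}}

```text
t: 14.6
tool_pos: [536.9, -215.0, 146.6]
tcp_rot: [[0.167, 0.986, 0.001], [0.986, -0.167, -0.0], [-0.0, 0.001, -1.0]]
ft_force: [0.0, -0.2, 0.5]
grip_width: 0.0
finger_force: 0.0
```

```bash
python3 - <<'E'
from h import *
where()
w=grab_frame('wrist');f=grab_frame('scene')
a=cv2.resize(f['pixels'][150:270,200:360],None,fx=1.8,fy=1.8,interpolation=cv2.INTER_CUBIC)
b=w['pixels']; a=np.vstack([a,np.zeros((384-a.shape[0],a.shape[1],3),np.uint8)])
cv2.imwrite('pics/c6.png',cv2.cvtColor(np.hstack([a,b]),cv2.COLOR_RGB2BGR))
E
```

```text
t 14.6 tray [  15.  -165.8  146.6] toolx ang 1.565 F [ 0.  -0.2  0.5] w 0.0
```

View pics/c6.png

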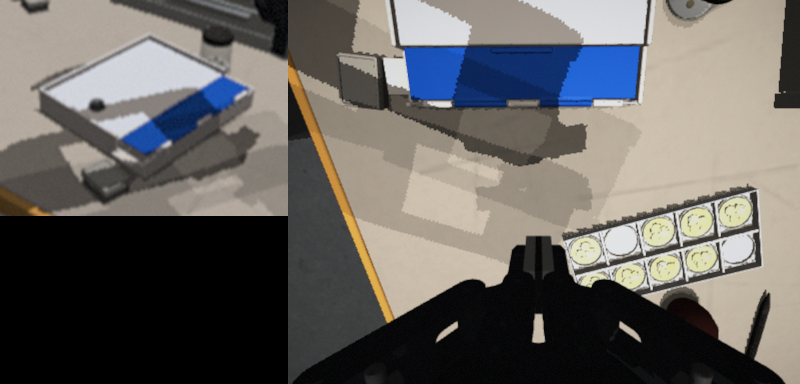

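The cover lies level over the trough, its edge meeting the platform at row 45. The steel barrel, box and jar are undisturbed and the arm is clear, so I'll hand in.

```bash
python3 -c "
from h import *
print(hand_in())"
```

```text
the job is handed in; nothing more can be done
None
```

I swept all three brass barrels into the trough and left the steel one where it lay. I then pushed the blue cover down to its stop, where it looked flush in the last picture, and handed the job in at about 15 s; the result hasn't been reported to me.

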